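# Clip the white calibration plate into the colour meter and shut its lid

### The job

Calibrate the sloping colour meter: pick up the white calibration plate by its rib, slide its two ears down into the clip-lined slots of the open meter and press it home with the gripper until it has snapped in flat on the deck. Then swing the amber lid over it and press it shut past its catch. Leave the black plate and the squeeze bottles where they are.

Things in the scene. Friction and masses are not known exactly. Their poses are not given: they have to be found in the camera images.
- white_grip (a point): White plate, 0.18 to 0.35 kg, lying flat, rib up: 70 mm (own x) by 110 mm (own y) by 8 mm thick, plus a steel ear at each short end. Its rib, centred on top, is 14 mm thick (x), 60 mm long (y), from 8 to 46 mm above the underside. This point is in the rib's mid-plane, 32 mm above the underside, the place to grip, across the rib (along x). Own z: out of the plate, up. Same either way round.
- white_foot (a point): Centre of the white plate's underside, 32 mm below white_grip, same axes. From the middle of each short end an ear 26 mm wide (x) and 8 mm thick, level with the plate, sticks out 20 mm along y: 150 mm overall.
- black_grip (a point): The same point of the black plate, which has the same shape as the white one. It is not wanted and stays where it lies.
- seat (a point): Centre (dark round window) of the sloping deck of the colour meter, a fixed white wedge 200 mm wide. The centre of the plate's underside belongs here. Own z: deck normal, leaning 25 degrees from vertical towards the robot; x: up the slope; y: level, across, along the seated plate's long direction. 85 mm above the bench. A grey housing 53 mm tall stands from x = 83 mm on.
- slot_left (a point): Middle of the slot in the aluminium cheek on the +y side of the seat, at deck height; axes of the seat. The cheek spans seat y = 58 to 78 mm, then its back wall; it is 30 mm tall, its flared mouth reaches 38 mm. The slot runs along z, is 30 mm wide (x = -15 to 15 mm) and open towards the seat: the ear has 2 mm of play each way along x, 3 mm along y.
- slot_right (a point): The same on the -y side (seat y = -58 to -78 mm). In each slot two copper spring clips bulge in 3.5 mm, one from each side, centred 11.5 mm above the deck. The ears must be pushed past them along the seat's -z (some 5 to 15 N in all); they then hold the plate flat on the deck.
- lid (a joint): Angle of the amber lid, rad: 0 is shut (parallel to the deck), 2.25 fully open. It stays where it is left (about 1 N at its edge moves it). In the last 12 mm of its edge's travel two sprung rollers on posts (66 mm tall, at seat x = -91 to -81, y = +-70 mm) resist with some 4 to 10 N at the edge, then it snaps to 0.
- lid_hinge (a point): Middle of the lid's hinge axis, at x = 78, y = 0, z = 61 mm in the seat's frame, with the seat's axes; the axis runs along y. From it the lid reaches 148 mm: along the seat's -x when shut, along its +z at 1.57 rad. It is 164 mm wide and 5 mm thick, the hinge axis in its mid-plane.
- lid_edge (a point): Point on the outer face of the lid (upper when shut), mid-width, 130 mm from the hinge axis along the lid, 18 mm from its free edge: a good place to push. Own z: outward normal of that face; own x: along the lid towards the hinge; own y: the hinge direction.
- bottle_a_mid (a point): Bystander: pale squeeze bottle with a pointed nozzle, 36 mm wide, 110 mm tall; this point is half-way up its axis.
- bottle_b_mid (a point): Bystander: a second pale squeeze bottle, 36 mm wide, 110 mm tall; this point is half-way up its axis.
Mind the look-alikes: they are no part of the job. There is more than one size of the part that bears white_grip; the job needs the middle-sized.

How it is judged:
On the way:
1. the white plate is pressed home by the gripper: snapped in flat on the deck, with the lid still open (z of white_foot in the frame of seat below 0.002 m and distance between white_foot and seat below 0.006 m and angle between the z axis of white_foot and the z axis of seat, either way round below 0.025 rad and angle between the y axis of white_foot and the y axis of seat, either way round below 0.08 rad and contact force between the fingers and white above 0.5 N and value of joint lid above 0.6 rad), for 0.1 s.
At the end, for the whole second after the job is handed in: The white plate lies flat on the deck, ears in the clips (underside within 2 mm of the deck, centre within 6 mm of the seat point, tilted less than 0.025 rad, turned less than 0.08 rad), at rest, and the lid is shut past its catch (joint under 0.025 rad) and still (z of white_foot in the frame of seat below 0.002 m and distance between white_foot and seat below 0.006 m and angle between the z axis of white_foot and the z axis of seat, either way round below 0.025 rad and angle between the y axis of white_foot and the y axis of seat, either way round below 0.08 rad and value of joint lid below 0.025 rad and linear speed of white below 0.02 m/s and velocity of joint lid below 0.05 rad/s); the robot touches nothing.
It fails at once if the black plate is moved more than 30 mm (distance of black_grip from where it was at the start of the episode above 0.03 m).
It fails at once if bystander moved more than 30 mm or knocked over (bottle_a) (distance of bottle_a_mid from where it was at the start of the episode above 0.03 m).
It fails at once if bystander moved more than 30 mm or knocked over (bottle_b) (distance of bottle_b_mid from where it was at the start of the episode above 0.03 m).
It also fails if it takes over 72 s, if anything falls off the work surface, if the arm or the gripper's body presses on something with over 40 N, if the wrist force passes 120 N, or if a joint passes its speed limit or range.

### The arm

A 7-joint arm with a two-finger parallel gripper is mounted at the origin on the work surface. World frame = base frame: x ahead of the robot, y to its left, z up, the work surface at z = 0. Lengths are in m, angles in rad, forces in N, time in s.
With the tool pointing down it reaches from about 0.425 to 0.925 m from the base axis. Payload 6.8 kg.
Tool frame: the origin (TCP) lies midway between the tips of the shut fingers; the grasp point (between the pads) lies 19 mm behind it; z points along the fingers, y is the direction in which the jaws open and shut (so a half turn about z gives the same grasp; the last joint's range is limited). The gripper opens to 85 mm and grips with 20 to 120 N. Pads are 22 mm wide; open, the fingers measure 114 mm over their backs; the gripper's body (76 mm by 85 mm) begins 54 mm behind the grasp point. The pads swing forward as they close: fully open they stand 13 mm farther back than shut.
Start: joints at [-1.294, 0.477, 0.022, 1.555, -0.011, 1.109, -0.083], TCP at [0.253, 0.626, 0.231] pointing down, gripper open.
Joint ranges: [-2.96, 2.96], [-0.34, 2.1], [-1.41, 1.46], [0.24, 2.44], [-1.37, 4.51], [0.17, 1.92], [-2.96, 2.96]. Speed limits (rad/s): [2.39, 2.39, 3.14, 3.14, 3.14, 3.14, 3.14].

### API

Orientations are given as a unit quaternion [w, x, y, z].
In Python, from station import readout, eyes, ticket gives the robot as it stands. The module is installed in compiled form; this text tells all that it offers.
- The arm moves only by the shell command python3 -m crank 'ROWS' [FORCE]. ROWS is JSON, a list of rows, each an object of numbers: "jaw": the opening in per cent of the stroke, from 0 (shut) to 100 (fully open); "x", "y", "z": the shift along the tool's x, y, z in mm; "ax", "ay", "az": the turn, a rotation vector about the tool's x, y, z in degrees. In form: [{"jaw": .., "x": .., "y": .., "z": .., "ax": .., "ay": .., "az": ..}, ...]. A call has 1 to 12 rows; each row shifts and turns the commanded pose from where the row before left it, along the tool's axes as they then stand; what a row does not reach is not made up. A row lasts 1/8 s, in which the tool goes at most 62.5 mm and 10.7 degrees, less where a joint would pass 70% of its speed; a pose out of reach is approached as far as the arm can. A call with a gripper value outside its range is refused whole. The fingers move at their own pace and stop on an object; FORCE is the grip in N (left out, the last holds). Time passes only in rows, so rows that do not move let the fingers close. It gives the time, the measured TCP pose, the force and the opening at its end, in the units of the state.
- readout.get_obs(): the state, without advancing time (a new reading comes with each control period).
- eyes.read_camera(name): name is "side" or "top" or "wrist"; returns (picture, depth): 420x560x3 uint8, red, green, blue; 420x560 float32, m along the optical axis (not along the pixel's ray), 0 where there is no reading.
- eyes.calibration(name): a dict with "fx", "fy", "cx", "cy" (pixels), "R" (3x3) and "t" (3): a world point X has camera coordinates R X + t. Camera axes: x right, y down, z forward; pixel columns grow to the right and rows downward; lengths in m; the calibration is good to about 2 mm. The wrist camera is an equidistant fisheye: a pixel r from the principal point sees the ray r / f radians off the axis. A picture is of the moment at which its call begins: read the wrist's pose just before it. calibration takes no time and is no camera call; for the wrist camera it gives the pose at the moment of the call.
- ticket.hand_in(): hands the job in, once; it reports no verdict.
The state is a dict: "t": time; "q": joint angles; "joint_vel": joint speeds; "joint_torque": joint torques, N m; "eef_pos": TCP position; "tool_rot": TCP orientation; "contact_force": force on the tool from outside, world axes, zero at the start; "torque": the same for the moment, N m; "gripper_width": opening from 0.0 (shut) to 1.0 (fully open).
Only numpy, scipy, OpenCV 4.12 (cv2) and the standard library are available. Lean on these libraries where they do the work, as an engineer would, in place of code of your own. Each camera call takes 0.05 s, during which the arm holds its last target. There are 200 camera calls.

## Working session

There is one attempt and no reset: what is moved stays moved. The work goes in short steps, Python scripts to look and compute and a shell command to move; the robot and the scene stay as the last step left them, time stands still between calls to the robot, and variables do not carry over. Pictures are saved under pics/ and viewed, about 8 in all and at most 12, crops included, and the job is handed in when it is done.

```bash
mkdir -p pics; cat > h.py <<'E'
import numpy as np, cv2
from station import readout, eyes, ticket
from scipy.spatial.transform import Rotation as Ro
def grab(n):
    c=eyes.calibration(n); p,d=eyes.read_camera(n); return p,d,{k:np.array(v) if k in'Rt' else v for k,v in c.items()}
def pts(d,c):
    v,u=np.mgrid[:d.shape[0],:d.shape[1]]
    X=np.stack([(u-c['cx'])/c['fx']*d,(v-c['cy'])/c['fy']*d,d],-1)
    return (X-c['t'])@c['R']
def save(n,p): cv2.imwrite('pics/'+n,p[...,::-1])
def proj(c,X):
    Y=c['R']@np.array(X)+c['t'];return c['fx']*Y[0]/Y[2]+c['cx'],c['fy']*Y[1]/Y[2]+c['cy']
def pose():
    o=readout.get_obs();w,x,y,z=o['tool_rot'];return np.array(o['eef_pos']),Ro.from_quat([x,y,z,w]).as_matrix(),o
E
python3 - <<'E'
from h import *
o=pose();print(o[0],o[1].round(3),o[2]['t'],o[2]['contact_force'])
for n in('top','side'):
    p,d,c=grab(n); save(n+'0.png',p); np.savez('pics/'+n+'0.npz',p=p,d=d,**c); print(n,c['R'].round(3),c['t'],c['fx'],-c['R'].T@c['t'])
E
```

```text
[0.25313302 0.62509134 0.23033405] [[-0.927  0.375 -0.001]
 [ 0.375  0.927 -0.002]
 [-0.    -0.002 -1.   ]] 0.0 [-0.55048761  0.6556626  -0.57046873]
top [[ 0.025 -0.999  0.032]
 [-0.985 -0.03  -0.169]
 [ 0.17  -0.028 -0.985]] [-0.02974282  0.55014312  0.78549037] 385.41492384500486 [0.40913485 0.00834208 0.86779968]
side [[ 0.735 -0.678 -0.016]
 [-0.53  -0.559 -0.637]
 [ 0.423  0.477 -0.77 ]] [-0.38262059  0.33569809  0.94702651] 456.7761627475458 [ 0.05821286 -0.5231469   0.93748575]
```

View pics/top0.png

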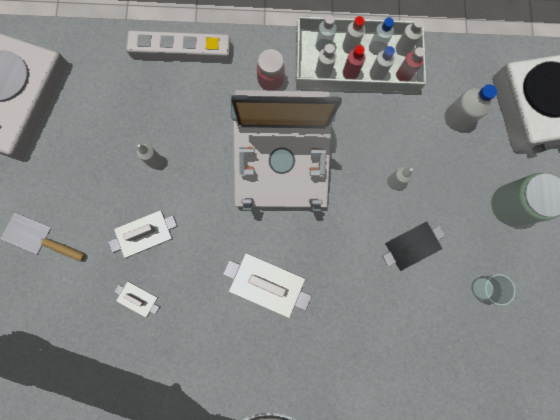

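View pics/side0.png

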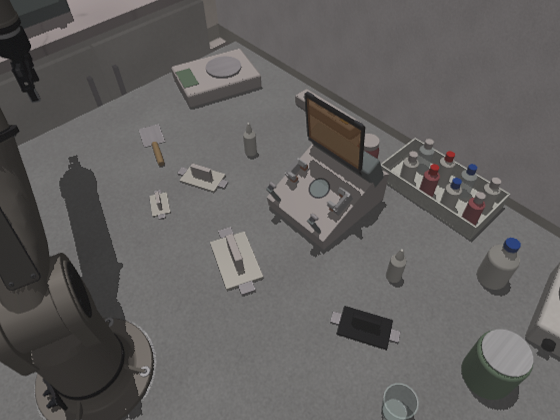

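Top view: the white plates are the large one at (268,285), the medium at (142,233) and the small at (137,299). The black plate is at (413,246) and the small bottles are at (147,152) and (403,178). The meter deck window is at (282,160), with the lid open behind it. I'll check the plate sizes and locate the seat.

```bash
cat > m.py <<'E'
from h import *
def load(n):
    z=np.load('pics/%s0.npz'%n);c={k:z[k] for k in z.files};return c['p'],c['d'],c
p,d,c=load('top'); P=pts(d,c)
hsv=cv2.cvtColor(p,cv2.COLOR_RGB2HSV)
def plane(u,v,z):
    r=c['R'].T@np.array([(u-c['cx'])/c['fx'],(v-c['cy'])/c['fy'],1]);o=-c['R'].T@c['t'];return o+r*(z-o[2])/r[2]
m=((hsv[...,2]>195)&(hsv[...,1]<25)).astype(np.uint8)
n,l,s,ce=cv2.connectedComponentsWithStats(m)
for i in range(1,n):
    if s[i,4]>300 and ce[i][1]>190:
        ct=cv2.findContours((l==i).astype(np.uint8),0,2)[0][0]
        b=cv2.boxPoints(cv2.minAreaRect(ct.astype(np.float32)))
        w=np.array([plane(*q,.008) for q in b]);e=np.diff(np.vstack([w,w[:1]]),axis=0)
        L=np.linalg.norm(e,axis=1);k=L.argmax();print(ce[i].round(),w.mean(0).round(4),L.round(4),'long dir deg',np.degrees(np.arctan2(e[k,1],e[k,0])))
# seat window
m=((hsv[...,0]>75)&(hsv[...,0]<105)&(hsv[...,1]>30)).astype(np.uint8);m[:140]=0;m[185:]=0;m[:,:260]=0;m[:,310:]=0
ys,xs=np.nonzero(m);print('win px',xs.mean(),ys.mean(),len(xs),'P',np.median(P[ys,xs],0), plane((xs.min()+xs.max())/2,(ys.min()+ys.max())/2,.085))
# deck plane fit
sel=P[175:196,255:308].reshape(-1,3);sel=sel[sel[:,2]>.03]
ce0=sel.mean(0);nn=np.linalg.svd(sel-ce0)[2][2];nn*=np.sign(nn[2]);print('deck n',nn,'tilt',np.degrees(np.arccos(nn[2])),'az',np.degrees(np.arctan2(nn[1],nn[0])), 'z at win',ce0)
# lid: amber
m=(hsv[...,0]>8)&(hsv[...,0]<25)&(hsv[...,1]>90);m[:90]=0;m[132:]=0;m[:,:230]=0;m[:,345:]=0
q=P[m];print('lid',len(q),q.mean(0),np.linalg.svd(q-q.mean(0))[2][2])
for u,v in((147,152),(403,178)): print('bottle',P[v-4:v+5,u-4:u+5].reshape(-1,3)[::20].round(3).tolist()[:3])
C=cv2.resize(p[205:325,70:330],None,fx=3,fy=3,interpolation=2);save('crop.png',C)
E
python3 m.py
```

```text
[143. 233.] [0.4941 0.2824 0.008 ] [0.1279 0.0681 0.1265 0.0672] long dir deg -65.61666348223493
[266. 285.] [0.3851 0.0115 0.008 ] [0.0895 0.1439 0.089  0.1413] long dir deg -111.99037115803652
[137. 299.] [0.3461 0.2864 0.008 ] [0.046  0.0855 0.0458 0.0847] long dir deg -116.22941100511325
win px 281.0204081632653 158.24489795918367 49 P [ 0.65141961 -0.01103685  0.08772396] [ 0.64474669 -0.01040923  0.085     ]
deck n [0.97617342 0.03168308 0.21466635] tilt 77.60404643534201 az 1.8589625720824325 z at win [ 0.59638234 -0.01226718  0.0656308 ]
lid 967 [0.67880762 0.03035405 0.23973486] [ 0.9603161  -0.0611678   0.27212405]
bottle [[0.657, 0.274, 0.1], [0.656, 0.272, 0.091], [0.656, 0.273, 0.077]]
bottle [[0.628, -0.266, 0.07], [0.622, -0.268, 0.077], [0.617, -0.271, 0.078]]
```

View pics/crop.png

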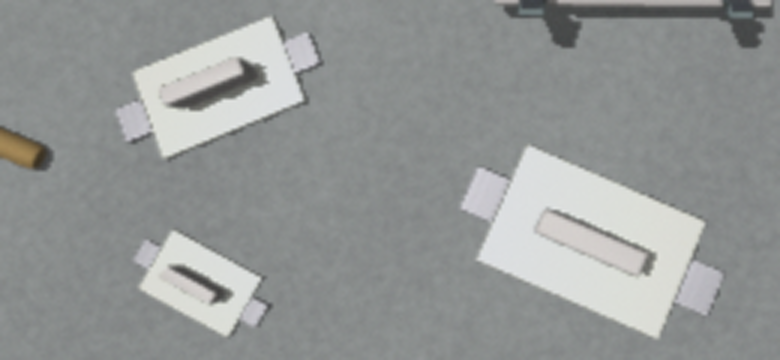

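The sizes are 70x110 for the medium plate, 90x142 for the large and 46x85 for the small. The medium one at (142,233) in the top view fits, and the crop confirms its rib and ears, so that's the target. Next I'll refine its pose and work out the first move.

```bash
cat >> h.py <<'E'
def delta(T,Rt=None):
    p,R,o=pose(); d=R.T@(np.array(T)-p)*1000; print('t',round(o['t'],2),'tcp',p.round(4),'shift mm',d.round(1),end=' ')
    if Rt is not None: print('turn deg (tool axes)',np.degrees(Ro.from_matrix(R.T@Rt).as_rotvec()).round(2),end='')
    print(' F',np.round(o['contact_force'],1),'w',round(o['gripper_width'],3))
E
python3 - <<'E'
from m import load
from h import *
for n,(x0,x1,y0,y1) in (('top',(100,185,205,265)),('side',(175,232,155,195))):
    p,d,c=load(n); hsv=cv2.cvtColor(p,cv2.COLOR_RGB2HSV)
    m=np.zeros(p.shape[:2],np.uint8);m[y0:y1,x0:x1]=((hsv[...,2]>(150 if n=='top' else 120))&(hsv[...,1]<40))[y0:y1,x0:x1]*255
    m=cv2.morphologyEx(m,3,np.ones((3,3)))
    ct=max(cv2.findContours(m,0,2)[0],key=cv2.contourArea)
    o=-c['R'].T@c['t']
    def pl(u,v,z):
        r=c['R'].T@np.array([(u-c['cx'])/c['fx'],(v-c['cy'])/c['fy'],1]);return (o+r*(z-o[2])/r[2])
    w=np.array([pl(*q[0],.008)[:2] for q in ct],np.float32)
    (cx,cy),(a,b),an=cv2.minAreaRect(w*1000);print(n,'whole incl ears',cx,cy,a,b,an)
delta([.494,.282,.2])
E
```

```text
[143. 233.] [0.4941 0.2824 0.008 ] [0.1279 0.0681 0.1265 0.0672] long dir deg -65.61666348223493
[266. 285.] [0.3851 0.0115 0.008 ] [0.0895 0.1439 0.089  0.1413] long dir deg -111.99037115803652
[137. 299.] [0.3461 0.2864 0.008 ] [0.046  0.0855 0.0458 0.0847] long dir deg -116.22941100511325
win px 281.0204081632653 158.24489795918367 49 P [ 0.65141961 -0.01103685  0.08772396] [ 0.64474669 -0.01040923  0.085     ]
deck n [0.97617342 0.03168308 0.21466635] tilt 77.60404643534201 az 1.8589625720824325 z at win [ 0.59638234 -0.01226718  0.0656308 ]
lid 967 [0.67880762 0.03035405 0.23973486] [ 0.9603161  -0.0611678   0.27212405]
bottle [[0.657, 0.274, 0.1], [0.656, 0.272, 0.091], [0.656, 0.273, 0.077]]
bottle [[0.628, -0.266, 0.07], [0.622, -0.268, 0.077], [0.617, -0.271, 0.078]]
top whole incl ears 490.72613525390625 291.5938720703125 70.39302825927734 150.62445068359375 24.55424690246582
side whole incl ears 490.3094787597656 292.3724365234375 74.67143249511719 150.89706420898438 23.461994171142578
t 0.1 tcp [0.2532 0.6251 0.2304] shift mm [-352.  -227.6   30.8]  F [ 0.  -0.2  0.6] w 0.999
```

Both views agree on the plate: centre (0.4905, 0.292), 70x150 mm, own x at 24.5°. I'll move above it and turn.

```bash
python3 -m crank '[{"jaw":60,"x":-43,"y":-27},{"jaw":60,"x":-43,"y":-27},{"jaw":60,"x":-43,"y":-27},{"jaw":60,"x":-43,"y":-27},{"jaw":60,"x":-43,"y":-27},{"jaw":60,"x":-43,"y":-27},{"jaw":60,"x":-43,"y":-27},{"jaw":60,"x":-43,"y":-27},{"jaw":60,"az":10},{"jaw":60,"az":10},{"jaw":60,"az":10},{"jaw":60,"az":10}]' 30
python3 - <<'E'
from h import *
p,d,c=grab('wrist');save('w1.png',p);np.savez('pics/wrist0.npz',p=p,d=d,**c)
a=np.radians(24.5);y=np.array([np.cos(a),np.sin(a),0]);z=np.array([0,0,-1.]);Rt=np.c_[np.cross(y,z),y,z]
delta([.4905,.292,.1],Rt);print(c['fx'],c['R'].round(3),d.max())
E
```

```text
t 0.15 tcp [0.2532 0.6252 0.2305] shift mm [-345.  -219.6  130.9] turn deg (tool axes) [-8.000e-02  3.000e-02  4.345e+01] F [ 0.4  0.2 -0.1] w 1.001
325.19226210127806 [[ 0.375  0.927 -0.002]
 [ 0.89  -0.36   0.279]
 [ 0.258 -0.107 -0.96 ]] 1.2933913schema error: expected keys jaw, x, y, z, ax, ay, az
```

View pics/w1.png

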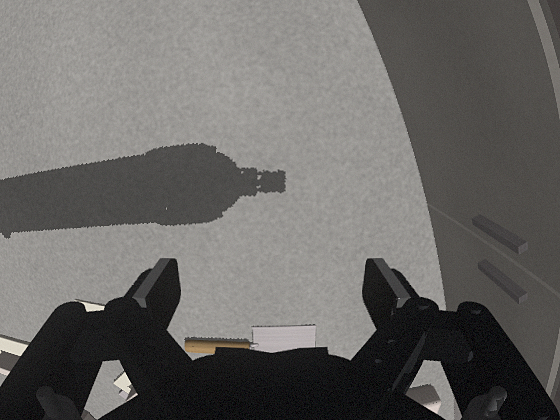

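The call was refused because every row needs all the keys. The picture shows only bench and the fingers; nothing moved.

```bash
python3 -m crank '[{"jaw":60,"x":-43,"y":-27,"z":0,"ax":0,"ay":0,"az":0},{"jaw":60,"x":-43,"y":-27,"z":0,"ax":0,"ay":0,"az":0},{"jaw":60,"x":-43,"y":-27,"z":0,"ax":0,"ay":0,"az":0},{"jaw":60,"x":-43,"y":-27,"z":0,"ax":0,"ay":0,"az":0},{"jaw":60,"x":-43,"y":-27,"z":0,"ax":0,"ay":0,"az":0},{"jaw":60,"x":-43,"y":-27,"z":0,"ax":0,"ay":0,"az":0},{"jaw":60,"x":-43,"y":-27,"z":0,"ax":0,"ay":0,"az":0},{"jaw":60,"x":-43,"y":-27,"z":0,"ax":0,"ay":0,"az":0},{"jaw":60,"x":0,"y":0,"z":0,"ax":0,"ay":0,"az":10},{"jaw":60,"x":0,"y":0,"z":0,"ax":0,"ay":0,"az":10},{"jaw":60,"x":0,"y":0,"z":0,"ax":0,"ay":0,"az":10},{"jaw":60,"x":0,"y":0,"z":0,"ax":0,"ay":0,"az":10}]' 30
python3 - <<'E'
from h import *
a=np.radians(24.5);y=np.array([np.cos(a),np.sin(a),0]);z=np.array([0,0,-1.]);Rt=np.c_[np.cross(y,z),y,z]
delta([.4905,.292,.1],Rt)
# vantage over the meter, tool tilted to seat normal
s=np.sin(np.radians(25));c_=np.cos(np.radians(25));y=np.array([c_,0,s]);z=np.array([s,0,-c_]);Rt=np.c_[np.cross(y,z),y,z]
delta([.55,-.03,.30],Rt)
E
```

```text
t: 1.65
eef_pos: [0.491, 0.2962, 0.2311]
tool_rot: [-0.0, 0.518, 0.855, -0.0]
contact_force: [0.5, 0.7, 0.6]
gripper_width: 0.601
t 1.65 tcp [0.491  0.2962 0.2311] shift mm [ -3.5  -2.3 131.1] turn deg (tool axes) [-0.03  0.    3.12] F [0.5 0.7 0.6] w 0.601
t 1.65 tcp [0.491  0.2962 0.2311] shift mm [-316.4  -98.9  -68.9] turn deg (tool axes) [-24.54  -6.02  27.18] F [0.5 0.7 0.6] w 0.601
```

```bash
python3 - <<'E'
from h import *
def load(n):
    z=np.load('pics/%s0.npz'%n);return z['p']
a=cv2.resize(load('top')[85:215,225:345],None,fx=4,fy=4,interpolation=2)
b=cv2.resize(load('side')[85:255,255:400],None,fx=3,fy=3,interpolation=2)
H=max(a.shape[0],b.shape[0]);f=lambda i:cv2.copyMakeBorder(i,0,H-i.shape[0],0,0,0)
I=np.hstack([f(a),f(b)]);I=I[:600,:];print(I.shape);save('met.png',I if I.shape[1]<=800 else I[:,:800])
E
```

```text
(520, 915, 3)
```

```bash
python3 -m crank '[{"jaw":60,"x":-40,"y":-12,"z":-9,"ax":0,"ay":0,"az":0},{"jaw":60,"x":-40,"y":-12,"z":-9,"ax":0,"ay":0,"az":0},{"jaw":60,"x":-40,"y":-12,"z":-9,"ax":0,"ay":0,"az":0},{"jaw":60,"x":-40,"y":-12,"z":-9,"ax":0,"ay":0,"az":0},{"jaw":60,"x":-40,"y":-12,"z":-9,"ax":0,"ay":0,"az":0},{"jaw":60,"x":-40,"y":-12,"z":-9,"ax":0,"ay":0,"az":0},{"jaw":60,"x":-40,"y":-12,"z":-9,"ax":0,"ay":0,"az":0},{"jaw":60,"x":-36,"y":-14,"z":-6,"ax":0,"ay":0,"az":0},{"jaw":60,"x":0,"y":0,"z":0,"ax":-6.1,"ay":-1.5,"az":6.8},{"jaw":60,"x":0,"y":0,"z":0,"ax":-6.1,"ay":-1.5,"az":6.8},{"jaw":60,"x":0,"y":0,"z":0,"ax":-6.1,"ay":-1.5,"az":6.8},{"jaw":60,"x":0,"y":0,"z":0,"ax":-6.1,"ay":-1.5,"az":6.8}]'
python3 -m crank '[{"jaw":60,"x":0,"y":0,"z":0,"ax":0,"ay":0,"az":0}]'
python3 - <<'E'
from h import *
p,d,c=grab('wrist');save('w2.png',p);np.savez('pics/wrist1.npz',p=p,d=d,**c);P,R,o=pose();print(P,R.round(3))
E
```

```text
t: 3.15
eef_pos: [0.5524, -0.0291, 0.3004]
tool_rot: [0.153, 0.69, 0.69, 0.154]
contact_force: [-0.3, -0.7, -0.4]
gripper_width: 0.602
t: 3.28
eef_pos: [0.5506, -0.0284, 0.2994]
tool_rot: [0.151, 0.688, 0.693, 0.152]
contact_force: [0.5, -0.1, 0.7]
gripper_width: 0.601
[ 0.55193931 -0.02849084  0.3001994 ] [[-0.009  0.908  0.419]
 [ 1.     0.008  0.003]
 [-0.     0.419 -0.908]]
```

View pics/met.png

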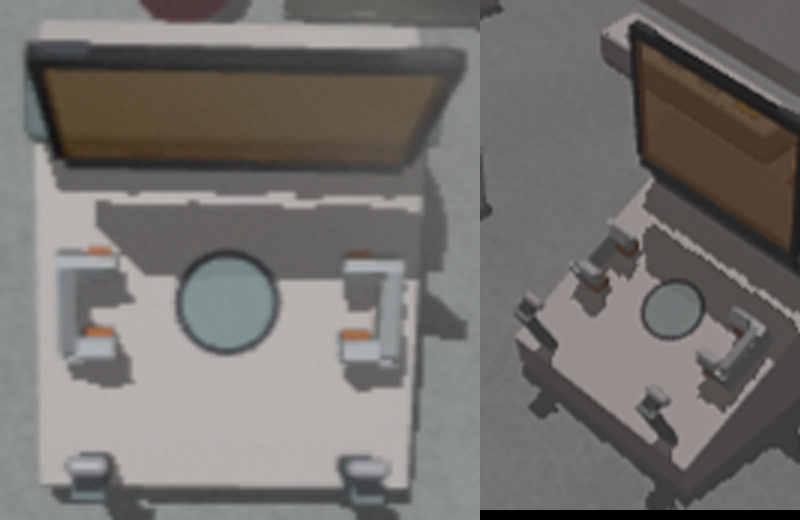

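View pics/w2.png

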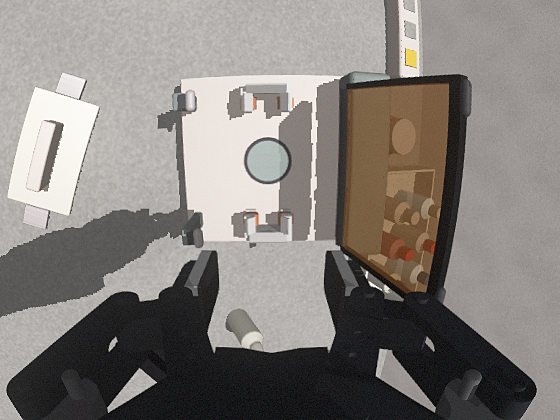

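Met.png: the deck window is at (228,302) in the crop, which is (282,160) in top and (319,188) in side. Both cheeks with copper clips and both posts are visible. In w2 the window is at (267,160), the cheeks at (268,98) and (268,230), and the posts at (187,100) and (193,230). The lid is open on the right.

```bash
cat > seat.py <<'E'
from h import *
z=np.load('pics/wrist1.npz');C={n:np.load('pics/%s.npz'%n) for n in('top0','side0','wrist1')}
def ray(n,u,v):
    c=C[n];a,b=(u-c['cx'])/c['fx'],(v-c['cy'])/c['fy']
    if n[0]=='w':
        r=np.hypot(a,b);k=np.sin(r)/max(r,1e-9);q=np.array([a*k,b*k,np.cos(r)])
    else: q=np.array([a,b,1.])
    q=c['R'].T@q;return -c['R'].T@c['t'],q/np.linalg.norm(q)
def win(n,u,v,h):
    p=C[n]['p'];hsv=cv2.cvtColor(p,cv2.COLOR_RGB2HSV)
    m=((hsv[...,0]>70)&(hsv[...,0]<110)&(hsv[...,1]>14)).astype(np.uint8)
    k=np.zeros_like(m);cv2.circle(k,(u,v),h,1,-1);m&=k
    m=cv2.morphologyEx(m,3,np.ones((5,5)));ct=max(cv2.findContours(m,0,1)[0],key=cv2.contourArea)
    return cv2.fitEllipse(cv2.convexHull(ct))
W=[('top0',282,160,16),('side0',319,188,16),('wrist1',267,160,27)]
rays=[]
for w in W:
    e=win(*w);print(w[0],np.round(e[0],1),np.round(e[1],1));rays.append((w[0],ray(w[0],*e[0])))
def tri(rs):
    A=sum(np.eye(3)-np.outer(d,d) for o,d in rs);b=sum((np.eye(3)-np.outer(d,d))@o for o,d in rs);return np.linalg.solve(A,b)
X=tri([r for _,r in rays]);print('tri all',X.round(4))
for n,(o,d) in rays:
    print(n,'at z=.085',(o+d*(.085-o[2])/d[2]).round(4),'miss mm',(1000*np.linalg.norm(np.cross(X-o,d))).round(1))
# wrist depth cloud
c=C['wrist1'];D=c['d'];v,u=np.mgrid[:420,:560];a=(u-c['cx'])/c['fx'];b=(v-c['cy'])/c['fy'];r=np.hypot(a,b)+1e-9;t=np.tan(r)/r
P=(np.stack([a*t*D,b*t*D,D],-1)-c['t'])@c['R']
s=P[85:235,200:310].reshape(-1,3)
best=None;rng=np.random.default_rng(0)
for _ in range(200):
    q=s[rng.choice(len(s),3)];n=np.cross(q[1]-q[0],q[2]-q[0]);n/=np.linalg.norm(n)+1e-12;k=abs((s-q[0])@n)<.0015
    if best is None or k.sum()>best.sum():best=k
q=s[best];m=q.mean(0);n=np.linalg.svd(q-m,full_matrices=False)[2][2];n*=np.sign(n[2])
print('deck n',n.round(4),'tilt',np.degrees(np.arccos(n[2])).round(2),'az of -n',np.degrees(np.arctan2(-n[1],-n[0])).round(2),best.mean())
print('window wrist depth',np.median(P[150:170,257:277].reshape(-1,3),0).round(4),'deck height at tri xy',(m[2]-(n[:2]@(X[:2]-m[:2]))/n[2]).round(4))
# cheeks in seat frame from cloud: points 30..40 mm above deck
g=np.radians(25)
for yaw in [np.degrees(np.arctan2(-n[1],-n[0]))]:
    h=np.array([np.cos(np.radians(yaw)),np.sin(np.radians(yaw)),0]);xa=h*np.cos(g)+np.array([0,0,np.sin(g)]);za=-h*np.sin(g)+np.array([0,0,np.cos(g)]);ya=np.cross(za,xa)
    Q=(P.reshape(-1,3)-X)@np.c_[xa,ya,za]
    for s_ in(1,-1):
        k=(abs(Q[:,0])<35)&(s_*Q[:,1]>50)&(s_*Q[:,1]<90)&(Q[:,2]>15)&(Q[:,2]<45);B=Q[k]*1000
        print('cheek',s_,k.sum(),np.percentile(B,[2,50,98],axis=0).round(1).tolist())
    k=(abs(Q[:,0]+86)<18)&(Q[:,2]>45)&(Q[:,2]<75)
    for s_ in(1,-1):
        B=Q[k&(s_*Q[:,1]>50)&(s_*Q[:,1]<90)]*1000;print('post',s_,np.median(B,0).round(1),len(B))
E
python3 seat.py
```

```text
top0 [281.2 160.2] [24.3 24.5]
side0 [319.  188.2] [16.7 18.5]
wrist1 [268. 161.] [39.9 44.2]
tri all [ 0.6448 -0.011   0.0839]
top0 at z=.085 [ 0.6455 -0.0109  0.085 ] miss mm 1.0
side0 at z=.085 [ 0.6429 -0.0115  0.085 ] miss mm 1.1
wrist1 at z=.085 [ 0.6444 -0.0114  0.085 ] miss mm 0.6
deck n [-0.4239 -0.006   0.9057] tilt 25.09 az of -n 0.81 0.8113939393939394
window wrist depth [ 0.6425 -0.0091  0.0848] deck height at tri xy 0.0853Traceback (most recent call last):
  File "seat.py", line 42, in <module>
    print('cheek',s_,k.sum(),np.percentile(B,[2,50,98],axis=0).round(1).tolist())
                             ~~~~~~~~~~~~~^^^^^^^^^^^^^^^^^^^^
    return _quantile_unchecked(
        a, q, axis, out, overwrite_input, method, keepdims, weights)
    return _ureduce(a,
                    func=_quantile_ureduce_func,
    ...<5 lines>...
                    overwrite_input=overwrite_input,
                    method=method)
    r = func(a, **kwargs)
    result = _quantile(arr,
                       quantiles=q,
    ...<2 lines>...
                       out=out,
                       weights=wgt)
    slices_having_nans = np.isnan(arr[-1, ...])
                                  ~~~^^^^^^^^^
IndexError: index -1 is out of bounds for axis 0 with size 0
```

```bash
sed -i 's/Q=(P.reshape(-1,3)-X)@np.c_\[xa,ya,za\]/Q=(P.reshape(-1,3)-X)@np.c_[xa,ya,za]*1000/; s/B=Q\[k\]\*1000/B=Q[k]/; s/<90)\]\*1000/<90)]/' seat.py; sed -i "s/,k.sum(),np.perc/,(B[:,0].min()+B[:,0].max())\/2,k.sum(),np.perc/" seat.py; python3 seat.py | tail -4
```

```text
cheek 1 -0.759230589897955 1019 [[-27.4, 58.8, 17.0], [-1.9, 76.7, 36.1], [25.0, 86.9, 41.1]]
cheek -1 -0.8221661881721101 1058 [[-27.1, -86.0, 16.1], [-1.2, -77.5, 34.3], [25.9, -58.1, 40.9]]
post 1 [-78.7  69.2  69.1] 434
post -1 [-80.6 -67.1  68.3] 410
```

The seat comes out at about (0.644, -0.011, 0.085), yaw 0.8°, tilt 25°, consistent across three views and the cheeks. Back to the plate.

```bash
cat > tg.py <<'E'
from h import *
def Rplate(a=24.5):
    a=np.radians(a);y=np.array([np.cos(a),np.sin(a),0]);z=np.array([0,0,-1.]);return np.c_[np.cross(y,z),y,z]
S=np.array([.644,-.0108,.085])
h=np.array([np.cos(np.radians(.8)),np.sin(np.radians(.8)),0]);g=np.radians(25);e3=np.array([0,0,1.])
xa=h*np.cos(g)+e3*np.sin(g);za=-h*np.sin(g)+e3*np.cos(g);ya=np.cross(za,xa);RS=np.c_[xa,ya,za]
RT=np.c_[ya,xa,-za]
at=lambda x,y,z:S+RS@np.array([x,y,z])/1000
E
python3 -m crank '[{"jaw":60,"x":0,"y":0,"z":0,"ax":6.1,"ay":1.5,"az":-6},{"jaw":60,"x":0,"y":0,"z":0,"ax":6.1,"ay":1.5,"az":-6},{"jaw":60,"x":0,"y":0,"z":0,"ax":6.1,"ay":1.5,"az":-6},{"jaw":60,"x":0,"y":0,"z":0,"ax":6.1,"ay":1.5,"az":-6}]'
python3 -c "
from tg import *
delta([.4905,.292,.1],Rplate())"
```

```text
t: 3.82
eef_pos: [0.5541, -0.0286, 0.301]
tool_rot: [-0.005, 0.535, 0.845, 0.004]
contact_force: [0.2, 0.1, -0.1]
gripper_width: 0.606
t 3.83 tcp [ 0.5541 -0.0286  0.301 ] shift mm [314.4  79.1 205.3] turn deg (tool axes) [ 0.06 -0.77  0.75] F [ 0.2  0.1 -0.1] w 0.606
```

```bash
python3 -m crank '[{"jaw":60,"x":0,"y":0,"z":0,"ax":0,"ay":-0.8,"az":0.8},{"jaw":60,"x":45,"y":11.3,"z":14,"ax":0,"ay":0,"az":0},{"jaw":60,"x":45,"y":11.3,"z":14,"ax":0,"ay":0,"az":0},{"jaw":60,"x":45,"y":11.3,"z":14,"ax":0,"ay":0,"az":0},{"jaw":60,"x":45,"y":11.3,"z":14,"ax":0,"ay":0,"az":0},{"jaw":60,"x":45,"y":11.3,"z":14,"ax":0,"ay":0,"az":0},{"jaw":60,"x":45,"y":11.3,"z":14,"ax":0,"ay":0,"az":0},{"jaw":60,"x":45,"y":11.3,"z":14,"ax":0,"ay":0,"az":0},{"jaw":60,"x":0,"y":0,"z":30,"ax":0,"ay":0,"az":0},{"jaw":60,"x":0,"y":0,"z":30,"ax":0,"ay":0,"az":0},{"jaw":60,"x":0,"y":0,"z":0,"ax":0,"ay":0,"az":0}]'
python3 - <<'E'
from tg import *
p,d,c=grab('wrist');save('w3.png',p)
delta([.4905,.292,.013],Rplate())
E
```

```text
t: 5.2
eef_pos: [0.4958, 0.2902, 0.1402]
tool_rot: [0.002, 0.544, 0.839, -0.001]
contact_force: [-0.2, 0.6, -0.2]
gripper_width: 0.601
t 5.25 tcp [0.497  0.2907 0.1417] shift mm [  4.2  -5.8 128.7] turn deg (tool axes) [ 0.2   0.17 -0.49] F [ 0.2 -0.3  0.5] w 0.603
```

View pics/w3.png

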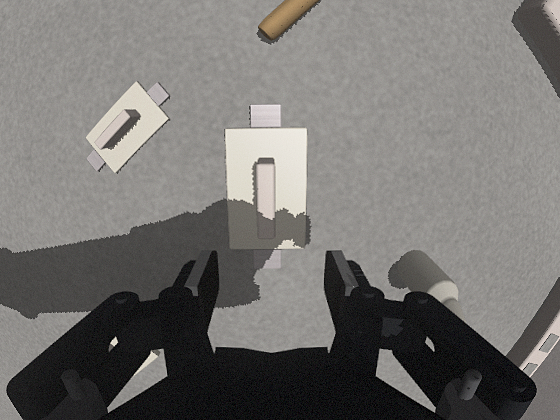

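The wrist view shows the medium plate lined up with the fingers: corners (225,128), (307,128), (307,249), (229,248), with the rib around column 266.

```bash
python3 - <<'E'
from tg import *
c=eyes.calibration('wrist');R=np.array(c['R']);t=np.array(c['t'])
def pl(u,v,z):
    a,b=(u-c['cx'])/c['fx'],(v-c['cy'])/c['fy'];r=np.hypot(a,b);k=np.sin(r)/r
    q=R.T@np.array([a*k,b*k,np.cos(r)]);o=-R.T@t;return o+q*(z-o[2])/q[2]
Q=np.array([pl(*q,.008) for q in((225,128),(307,128),(307,249),(229,248))])
print(Q.mean(0),np.linalg.norm(np.diff(Q,axis=0),axis=1))
v=Q[0]-Q[3]+Q[1]-Q[2];print('long az',np.degrees(np.arctan2(v[1],v[0])))
delta([*Q.mean(0)[:2],.013],Rplate())
E
```

```text
[0.49126098 0.29288992 0.008     ] [0.06922026 0.11009025 0.07233461]
long az 114.78043603443389
t 5.25 tcp [0.497  0.2907 0.1417] shift mm [  4.7  -4.8 128.7] turn deg (tool axes) [ 0.2   0.17 -0.49] F [ 0.2 -0.3  0.5] w 0.603
```

```bash
python3 -m crank '[{"jaw":60,"x":4.5,"y":-5.3,"z":28,"ax":0.2,"ay":0.1,"az":-0.3},{"jaw":60,"x":0,"y":0,"z":35,"ax":0,"ay":0,"az":0},{"jaw":60,"x":0,"y":0,"z":25,"ax":0,"ay":0,"az":0},{"jaw":60,"x":0,"y":0,"z":20,"ax":0,"ay":0,"az":0},{"jaw":60,"x":0,"y":0,"z":10,"ax":0,"ay":0,"az":0},{"jaw":60,"x":0,"y":0,"z":0,"ax":0,"ay":0,"az":0},{"jaw":60,"x":0,"y":0,"z":0,"ax":0,"ay":0,"az":0}]'
python3 -c "
from tg import *
for i in range(3): delta([.491,.2928,.0135],Rplate())"
```

```text
t: 6.12
eef_pos: [0.4917, 0.2934, 0.0249]
tool_rot: [0.001, 0.542, 0.84, 0.001]
contact_force: [0.2, 0.3, 1.4]
gripper_width: 0.6
t 6.12 tcp [0.4917 0.2934 0.0249] shift mm [-0.2 -0.9 11.4] turn deg (tool axes) [ 0.16  0.03 -0.16] F [0.2 0.3 1.4] w 0.6
t 6.12 tcp [0.4917 0.2934 0.0249] shift mm [-0.2 -0.9 11.4] turn deg (tool axes) [ 0.16  0.03 -0.16] F [0.2 0.3 1.4] w 0.6
t 6.12 tcp [0.4917 0.2934 0.0249] shift mm [-0.2 -0.9 11.4] turn deg (tool axes) [ 0.16  0.03 -0.16] F [0.2 0.3 1.4] w 0.6
```

```bash
python3 -m crank '[{"jaw":60,"x":0,"y":-0.9,"z":11,"ax":0,"ay":0,"az":0},{"jaw":60,"x":0,"y":0,"z":0,"ax":0,"ay":0,"az":0},{"jaw":0,"x":0,"y":0,"z":0,"ax":0,"ay":0,"az":0},{"jaw":0,"x":0,"y":0,"z":0,"ax":0,"ay":0,"az":0},{"jaw":0,"x":0,"y":0,"z":0,"ax":0,"ay":0,"az":0},{"jaw":0,"x":0,"y":0,"z":0,"ax":0,"ay":0,"az":0},{"jaw":0,"x":0,"y":0,"z":0,"ax":0,"ay":0,"az":0},{"jaw":0,"x":0,"y":0,"z":0,"ax":0,"ay":0,"az":0}]' 70
python3 -c "
from tg import *
delta([.491,.2928,.0135],Rplate())"
```

```text
t: 7.12
eef_pos: [0.4903, 0.2927, 0.013]
tool_rot: [0.001, 0.542, 0.84, 0.0]
contact_force: [0.7, -0.1, 4.4]
gripper_width: 0.153
t 7.12 tcp [0.4903 0.2927 0.013 ] shift mm [-0.1  0.7 -0.5] turn deg (tool axes) [ 0.07  0.05 -0.15] F [ 0.7 -0.1  4.4] w 0.153
```

```bash
python3 -m crank '[{"jaw":0,"x":0,"y":0,"z":-20,"ax":0,"ay":0,"az":0},{"jaw":0,"x":0,"y":0,"z":-50,"ax":0,"ay":0,"az":0},{"jaw":0,"x":0,"y":0,"z":-50,"ax":0,"ay":0,"az":0},{"jaw":0,"x":0,"y":0,"z":-50,"ax":0,"ay":0,"az":0},{"jaw":0,"x":0,"y":0,"z":-50,"ax":0,"ay":0,"az":0},{"jaw":0,"x":0,"y":0,"z":-40,"ax":0,"ay":0,"az":0},{"jaw":0,"x":0,"y":0,"z":0,"ax":0,"ay":0,"az":0}]'
python3 -c "
from tg import *
delta(at(-30,0,160),RT)"
```

```text
t: 8.0
eef_pos: [0.4911, 0.2932, 0.2768]
tool_rot: [0.001, 0.542, 0.84, 0.003]
contact_force: [0.6, -0.1, -3.0]
gripper_width: 0.155
t 8.0 tcp [0.4911 0.2932 0.2768] shift mm [-302.2  -73.2   58.6] turn deg (tool axes) [-24.27  -5.27  23.11] F [ 0.6 -0.1 -3. ] w 0.155
```

```bash
python3 -m crank '[{"jaw":0,"x":0,"y":0,"z":0,"ax":-6.07,"ay":-1.3,"az":5.78},{"jaw":0,"x":0,"y":0,"z":0,"ax":-6.07,"ay":-1.3,"az":5.78},{"jaw":0,"x":0,"y":0,"z":0,"ax":-6.07,"ay":-1.3,"az":5.78},{"jaw":0,"x":0,"y":0,"z":0,"ax":-6.07,"ay":-1.3,"az":5.78},{"jaw":0,"x":0,"y":0,"z":0,"ax":0,"ay":0,"az":0}]'
python3 -c "
from tg import *
delta(at(-30,0,160),RT)"
```

```text
t: 8.62
eef_pos: [0.487, 0.2919, 0.2706]
tool_rot: [0.148, 0.682, 0.702, 0.145]
contact_force: [0.0, 0.1, -2.9]
gripper_width: 0.149
t 8.62 tcp [0.487  0.2919 0.2706] shift mm [-305.1   26.6   73.4] turn deg (tool axes) [-1.06  0.21  0.9 ] F [ 0.   0.1 -2.9] w 0.149
```

```bash
python3 -m crank '[{"jaw":0,"x":-38,"y":3.3,"z":0,"ax":-1,"ay":0.2,"az":0.9},{"jaw":0,"x":-38,"y":3.3,"z":0,"ax":0,"ay":0,"az":0},{"jaw":0,"x":-38,"y":3.3,"z":0,"ax":0,"ay":0,"az":0},{"jaw":0,"x":-38,"y":3.3,"z":0,"ax":0,"ay":0,"az":0},{"jaw":0,"x":-38,"y":3.3,"z":10,"ax":0,"ay":0,"az":0},{"jaw":0,"x":-38,"y":3.3,"z":20,"ax":0,"ay":0,"az":0},{"jaw":0,"x":-38,"y":3.3,"z":20,"ax":0,"ay":0,"az":0},{"jaw":0,"x":-38,"y":3.3,"z":20,"ax":0,"ay":0,"az":0},{"jaw":0,"x":0,"y":0,"z":0,"ax":0,"ay":0,"az":0},{"jaw":0,"x":0,"y":0,"z":0,"ax":0,"ay":0,"az":0}]'
python3 -c "
from tg import *
delta(at(0,0,83),RT)"
```

```text
t: 9.88
eef_pos: [0.5451, -0.0054, 0.2219]
tool_rot: [0.151, 0.687, 0.694, 0.155]
contact_force: [0.1, -0.2, -2.7]
gripper_width: 0.151
t 9.88 tcp [ 0.5451 -0.0054  0.2219] shift mm [-6.9 31.7 82.8] turn deg (tool axes) [ 0.01 -0.11 -0.23] F [ 0.1 -0.2 -2.7] w 0.151
```

```bash
python3 -m crank '[{"jaw":0,"x":-3.5,"y":16,"z":30,"ax":0,"ay":0,"az":0},{"jaw":0,"x":-3.5,"y":15.7,"z":30,"ax":0,"ay":0,"az":-0.2},{"jaw":0,"x":0,"y":0,"z":23,"ax":0,"ay":0,"az":0},{"jaw":0,"x":0,"y":0,"z":0,"ax":0,"ay":0,"az":0},{"jaw":0,"x":0,"y":0,"z":0,"ax":0,"ay":0,"az":0}]'
python3 - <<'E'
from tg import *
delta(at(0,0,83),RT)
p,d,c=grab('wrist');w=p
s=eyes.read_camera('side')[0];t=eyes.read_camera('top')[0]
a=cv2.resize(s[100:240,250:400],None,fx=2.6,fy=2.6,interpolation=2);b=cv2.resize(w[100:400,100:460],None,fx=1.1,fy=1.1)
H=max(len(a),len(b));f=lambda i:cv2.copyMakeBorder(i,0,H-i.shape[0],0,0,0);I=np.hstack([f(a),f(b)]);print(I.shape);save('h1.png',I)
E
```

```text
t: 10.5
eef_pos: [0.6089, -0.0106, 0.1609]
tool_rot: [0.151, 0.685, 0.695, 0.156]
contact_force: [-0.5, -0.3, -3.4]
gripper_width: 0.15
t 10.5 tcp [ 0.6089 -0.0106  0.1609] shift mm [-0.7 -0.3  0.6] turn deg (tool axes) [ 0.09 -0.2  -0.02] F [-0.5 -0.3 -3.4] w 0.15
(364, 786, 3)
```

View pics/h1.png

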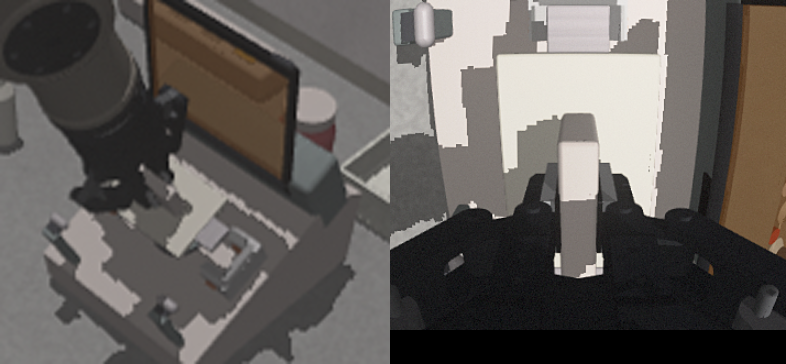

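The side view shows the plate hovering parallel over the deck. In the wrist view the ear (crop columns 548–613) is centred on the cheek. I'll check the plate's position in the hand from the ear end and plate edge.

```bash
python3 - <<'E'
from tg import *
c=eyes.calibration('wrist');R=np.array(c['R']);t=np.array(c['t']);T=np.array([p for p in [pose()[0]]][0]);RR=pose()[1]
def pl(u,v,h):
    a,b=(u-c['cx'])/c['fx'],(v-c['cy'])/c['fy'];r=np.hypot(a,b);k=np.sin(r)/r
    q=RR.T@R.T@np.array([a*k,b*k,np.cos(r)]);o=RR.T@(-R.T@t-T);return 1000*(o+q*(h-o[2])/q[2])
f=lambda x,y:((x-390)/1.1+100,y/1.1+100)
print('tool-frame mm (x along seat y; ear end 75, plate edge 55)')
for n,q in(('ear end L',(548,5)),('ear end R',(612,5)),('edge L',(498,54)),('edge R',(659,54))): print(n,pl(*f(*q),.005).round(1))
E
```

```text
tool-frame mm (x along seat y; ear end 75, plate edge 55)
ear end L [ 74.5 -13.3   5. ]
ear end R [74.6 12.7  5. ]
edge L [ 54.6 -34.7   5. ]
edge R [54.6 32.9  5. ]
```

The plate sits within 0.5 mm in the hand. Descending.

```bash
python3 -m crank '[{"jaw":0,"x":-0.7,"y":-0.3,"z":10,"ax":0,"ay":0,"az":0},{"jaw":0,"x":0,"y":0,"z":10,"ax":0,"ay":0,"az":0},{"jaw":0,"x":0,"y":0,"z":8,"ax":0,"ay":0,"az":0},{"jaw":0,"x":0,"y":0,"z":6,"ax":0,"ay":0,"az":0},{"jaw":0,"x":0,"y":0,"z":6,"ax":0,"ay":0,"az":0},{"jaw":0,"x":0,"y":0,"z":6,"ax":0,"ay":0,"az":0},{"jaw":0,"x":0,"y":0,"z":4,"ax":0,"ay":0,"az":0},{"jaw":0,"x":0,"y":0,"z":0,"ax":0,"ay":0,"az":0}]'
python3 -c "
from tg import *
delta(at(0,0,13),RT)"
```

```text
t: 11.65
eef_pos: [0.6298, -0.0115, 0.1144]
tool_rot: [0.151, 0.686, 0.695, 0.155]
contact_force: [-0.8, 0.1, -2.3]
gripper_width: 0.157
t 11.65 tcp [ 0.6298 -0.0115  0.1144] shift mm [ 0.4  0.4 19.6] turn deg (tool axes) [ 0.04 -0.14 -0.08] F [-0.8  0.1 -2.3] w 0.157
```

In the slots with no side load. Now past the clips.

```bash
python3 -m crank '[{"jaw":0,"x":0,"y":0,"z":5,"ax":0,"ay":0,"az":0},{"jaw":0,"x":0,"y":0,"z":5,"ax":0,"ay":0,"az":0},{"jaw":0,"x":0,"y":0,"z":5,"ax":0,"ay":0,"az":0},{"jaw":0,"x":0,"y":0,"z":3,"ax":0,"ay":0,"az":0},{"jaw":0,"x":0,"y":0,"z":0,"ax":0,"ay":0,"az":0}]'
python3 -c "
from tg import *
delta(at(0,0,13),RT)"
```

```text
t: 12.28
eef_pos: [0.6381, -0.0113, 0.0982]
tool_rot: [0.152, 0.686, 0.695, 0.155]
contact_force: [4.1, -0.5, -9.0]
gripper_width: 0.153
t 12.28 tcp [ 0.6381 -0.0113  0.0982] shift mm [ 0.4 -0.2  1.5] turn deg (tool axes) [ 0.1  -0.11 -0.06] F [ 4.1 -0.5 -9. ] w 0.153
```

```bash
python3 -m crank '[{"jaw":0,"x":0,"y":0,"z":1.5,"ax":0,"ay":0,"az":0},{"jaw":0,"x":0,"y":0,"z":0,"ax":0,"ay":0,"az":0}]'
python3 -m crank '[{"jaw":0,"x":0,"y":0,"z":2,"ax":0,"ay":0,"az":0},{"jaw":0,"x":0,"y":0,"z":0,"ax":0,"ay":0,"az":0}]'
```

```text
t: 12.52
eef_pos: [0.6389, -0.0112, 0.0969]
tool_rot: [0.152, 0.685, 0.695, 0.155]
contact_force: [7.9, -0.3, -10.2]
gripper_width: 0.151
t: 12.78
eef_pos: [0.639, -0.0111, 0.0967]
tool_rot: [0.151, 0.686, 0.695, 0.156]
contact_force: [-10.9, 0.0, 16.6]
gripper_width: 0.151
```

The reaction has flipped to about 20 N pushing back, so the plate has bottomed on the deck. I'll hold, relax and release, then withdraw along the normal.

```bash
python3 -m crank '[{"jaw":0,"x":0,"y":0,"z":0,"ax":0,"ay":0,"az":0},{"jaw":0,"x":0,"y":0,"z":0,"ax":0,"ay":0,"az":0},{"jaw":0,"x":0,"y":0,"z":-1,"ax":0,"ay":0,"az":0},{"jaw":50,"x":0,"y":0,"z":0,"ax":0,"ay":0,"az":0},{"jaw":50,"x":0,"y":0,"z":0,"ax":0,"ay":0,"az":0},{"jaw":50,"x":0,"y":0,"z":0,"ax":0,"ay":0,"az":0},{"jaw":50,"x":0,"y":0,"z":0,"ax":0,"ay":0,"az":0},{"jaw":50,"x":0,"y":0,"z":-20,"ax":0,"ay":0,"az":0},{"jaw":50,"x":0,"y":0,"z":-40,"ax":0,"ay":0,"az":0},{"jaw":50,"x":0,"y":0,"z":-50,"ax":0,"ay":0,"az":0},{"jaw":50,"x":0,"y":-30,"z":-50,"ax":0,"ay":0,"az":0},{"jaw":50,"x":0,"y":0,"z":0,"ax":0,"ay":0,"az":0}]'
python3 - <<'E'
from tg import *
p,d,c=grab('wrist');pose_=pose()[0]
v,u=np.mgrid[:420,:560];a=(u-c['cx'])/c['fx'];b=(v-c['cy'])/c['fy'];r=np.hypot(a,b)+1e-9;t=np.tan(r)/r
P=(np.stack([a*t*d,b*t*d,d],-1)-c['t'])@c['R'];Q=(P-S)@RS*1000
k=(d>0)&(abs(Q[...,0])<30)&(abs(Q[...,1])<52)&(Q[...,2]>-5)&(Q[...,2]<25)&~((abs(Q[...,0])<12)&(abs(Q[...,1])<36))
A=Q[k];M=np.c_[A[:,:2],np.ones(len(A))];s=np.linalg.lstsq(M,A[:,2],rcond=None)[0];print('plate top z=%.2f tilt rad'%s[2],s[:2],len(A))
k=(d>0)&(abs(Q[...,0])<75)&(abs(Q[...,1])<52)&(abs(Q[...,0])>48)&(abs(Q[...,2])<8);A=Q[k];print('deck z median',np.median(A[:,2]),len(A))
# lid angle from amber/frame cloud
k=(d>0)&(Q[...,0]>70)&(Q[...,0]<260)&(Q[...,2]>80)&(abs(Q[...,1])<80);A=Q[k];
if len(A):
    ang=np.arctan2(A[:,2]-61,-(A[:,0]-78));print('lid ang',np.percentile(ang,[5,50,95]),len(A))
save('w4.png',p);print(pose_)
E
```

```text
t: 14.28
eef_pos: [0.5585, -0.0086, 0.2239]
tool_rot: [0.153, 0.683, 0.697, 0.158]
contact_force: [0.8, 0.5, -0.7]
gripper_width: 0.504
plate top z=7.87 tilt rad [0.00362586 0.00088174] 4699
deck z median -0.13774842428473602 5510
lid ang [1.78776659 1.86191724 1.87877967] 31363
[ 0.55925066 -0.00905099  0.22342763]
```

View pics/w4.png

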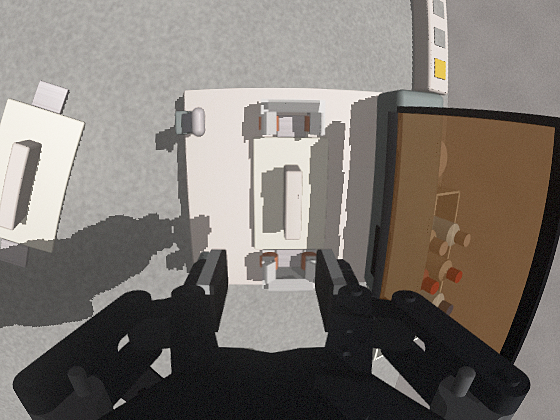

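The plate top is 8.0 mm above the deck with a tilt under 0.004 rad and both ears in the clips, so it is seated. The lid is at about 1.86 rad, with its edge at seat (x 120, z 203). I'll shut the fingers, go over the edge, dip behind it and sweep it down.

```bash
python3 -m crank '[{"jaw":0,"x":0,"y":0,"z":-40,"ax":0,"ay":0,"az":0},{"jaw":0,"x":0,"y":0,"z":-40,"ax":0,"ay":0,"az":0},{"jaw":0,"x":0,"y":0,"z":-40,"ax":0,"ay":0,"az":0},{"jaw":0,"x":0,"y":0,"z":0,"ax":0,"ay":0,"az":0},{"jaw":0,"x":0,"y":0,"z":0,"ax":0,"ay":0,"az":0}]' 70
python3 -c "
from tg import *
p=pose()[0];print('seat mm',(RS.T@(p-S)*1000).round(1));delta(at(175,0,265),RT)"
```

```text
t: 14.95
eef_pos: [0.513, -0.008, 0.3163]
tool_rot: [0.149, 0.683, 0.698, 0.155]
contact_force: [-0.2, 0.0, -0.2]
gripper_width: -0.002
seat mm [-21.    4.6 265. ]
t 14.95 tcp [ 0.513  -0.008   0.3163] shift mm [ -5.9 195.9  -0.5] turn deg (tool axes) [-0.12 -0.41  0.39] F [-0.2  0.  -0.2] w -0.002
```

```bash
python3 -m crank '[{"jaw":0,"x":-1,"y":33,"z":0,"ax":0,"ay":0,"az":0},{"jaw":0,"x":-1,"y":33,"z":0,"ax":0,"ay":0,"az":0},{"jaw":0,"x":-1,"y":33,"z":0,"ax":0,"ay":0,"az":0},{"jaw":0,"x":-1,"y":33,"z":0,"ax":0,"ay":0,"az":0},{"jaw":0,"x":-1,"y":33,"z":0,"ax":0,"ay":0,"az":0},{"jaw":0,"x":0,"y":31,"z":0,"ax":0,"ay":0,"az":0},{"jaw":0,"x":0,"y":0,"z":0,"ax":0,"ay":0,"az":0},{"jaw":0,"x":0,"y":0,"z":0,"ax":0,"ay":0,"az":0}]'
python3 -c "
from tg import *
p=pose()[0];print('seat mm',(RS.T@(p-S)*1000).round(1));delta(at(172,0,185),RT)"
```

```text
t: 15.95
eef_pos: [0.6833, -0.0099, 0.3949]
tool_rot: [0.148, 0.684, 0.698, 0.153]
contact_force: [0.6, 0.3, 0.7]
gripper_width: -0.0
seat mm [166.6   0.4 264.3]
t 15.95 tcp [ 0.6833 -0.0099  0.3949] shift mm [-0.8  6.  79.2] turn deg (tool axes) [-0.45 -0.27  0.3 ] F [0.6 0.3 0.7] w -0.0
```

```bash
python3 -m crank '[{"jaw":0,"x":0,"y":6,"z":20,"ax":0,"ay":0,"az":0},{"jaw":0,"x":0,"y":0,"z":30,"ax":0,"ay":0,"az":0},{"jaw":0,"x":0,"y":0,"z":29,"ax":0,"ay":0,"az":0},{"jaw":0,"x":0,"y":0,"z":0,"ax":0,"ay":0,"az":0},{"jaw":0,"x":0,"y":-12,"z":1,"ax":0,"ay":0,"az":0},{"jaw":0,"x":0,"y":-12,"z":1,"ax":0,"ay":0,"az":0},{"jaw":0,"x":0,"y":-12,"z":1,"ax":0,"ay":0,"az":0},{"jaw":0,"x":0,"y":-12,"z":1,"ax":0,"ay":0,"az":0},{"jaw":0,"x":0,"y":-12,"z":1,"ax":0,"ay":0,"az":0},{"jaw":0,"x":0,"y":-12,"z":1,"ax":0,"ay":0,"az":0},{"jaw":0,"x":0,"y":0,"z":0,"ax":0,"ay":0,"az":0}]'
python3 -c "
from tg import *
p=pose()[0];print('seat mm',(RS.T@(p-S)*1000).round(1));delta(at(64,0,175),RT)"
```

```text
t: 17.32
eef_pos: [0.6582, -0.0087, 0.291]
tool_rot: [0.147, 0.683, 0.698, 0.154]
contact_force: [0.3, -0.1, -0.3]
gripper_width: -0.001
seat mm [ 99.9   1.9 180.7]
t 17.32 tcp [ 0.6582 -0.0087  0.291 ] shift mm [ -1.7 -35.9   6. ] turn deg (tool axes) [-0.42 -0.46  0.34] F [ 0.3 -0.1 -0.3] w -0.001
```

```bash
python3 -m crank '[{"jaw":0,"x":0,"y":-12,"z":2,"ax":0,"ay":0,"az":0},{"jaw":0,"x":0,"y":-12,"z":2,"ax":0,"ay":0,"az":0},{"jaw":0,"x":-1,"y":-12,"z":2,"ax":0,"ay":0,"az":0},{"jaw":0,"x":0,"y":0,"z":0,"ax":0,"ay":0,"az":0}]'
cat > lid.py <<'E'
from tg import *
p,d,c=grab('side');Q=(pts(d,c)-S)@RS*1000
h=cv2.cvtColor(p,cv2.COLOR_RGB2HSV);am=(h[...,0]>7)&(h[...,0]<25)&(h[...,1]>80)
k=am&(abs(Q[...,1])<70)&(Q[...,0]>-80)&(Q[...,0]<150)&(Q[...,2]>50)&(Q[...,2]<215);A=Q[k]
r=np.hypot(A[:,0]-78,A[:,2]-61);A=A[(r>50)&(r<150)]
a=np.arctan2(A[:,2]-61,78-A[:,0]);print('lid ang',np.percentile(a,[10,50,90]).round(3),len(A))
print('tcp seat mm',(RS.T@(pose()[0]-S)*1000).round(1),'F tool',(pose()[1].T@pose()[2]['contact_force']).round(1))
save('s_lid.png',p)
E
python3 lid.py
```

```text
t: 17.82
eef_pos: [0.6279, -0.0105, 0.2704]
tool_rot: [0.147, 0.683, 0.698, 0.154]
contact_force: [0.5, -0.5, -0.1]
gripper_width: 0.004Traceback (most recent call last):
  File "lid.py", line 6, in <module>
    a=np.arctan2(A[:,2]-61,78-A[:,0]);print('lid ang',np.percentile(a,[10,50,90]).round(3),len(A))
                                                      ~~~~~~~~~~~~~^^^^^^^^^^^^^^
    return _quantile_unchecked(
        a, q, axis, out, overwrite_input, method, keepdims, weights)
    return _ureduce(a,
                    func=_quantile_ureduce_func,
    ...<5 lines>...
                    overwrite_input=overwrite_input,
                    method=method)
    r = func(a, **kwargs)
    result = _quantile(arr,
                       quantiles=q,
    ...<2 lines>...
                       out=out,
                       weights=wgt)
    slices_having_nans = np.isnan(arr[-1, ...])
                                  ~~~^^^^^^^^^
IndexError: index -1 is out of bounds for axis 0 with size 0
```

```bash
python3 -c "
from h import *
s=grab('side')[0];save('s9.png',cv2.resize(s[60:260,220:420],None,fx=2.5,fy=2.5))"
```

```text
(no output)
```

View pics/s9.png

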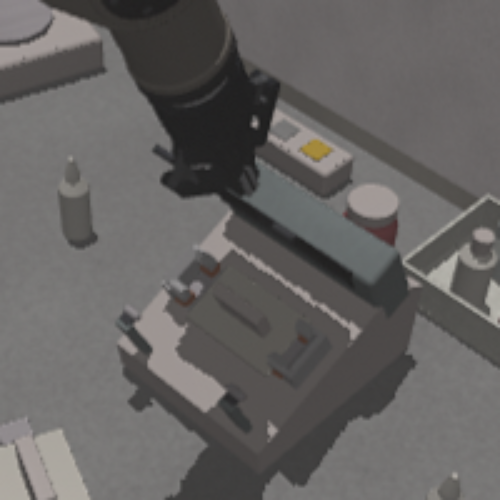

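The lid is edge-on to this camera, a thin dark line at (235,185). That puts it at about 1.3 rad, just where the plan expects it, so it is following the fingers. I'll carry on along the arc.

```bash
python3 -m crank '[{"jaw":0,"x":-0.5,"y":-11,"z":4,"ax":0,"ay":0,"az":0},{"jaw":0,"x":0,"y":-11,"z":4,"ax":0,"ay":0,"az":0},{"jaw":0,"x":0,"y":-11,"z":5,"ax":0,"ay":0,"az":0},{"jaw":0,"x":0,"y":-9,"z":7.5,"ax":0,"ay":0,"az":0},{"jaw":0,"x":0,"y":-9,"z":7.5,"ax":0,"ay":0,"az":0},{"jaw":0,"x":0,"y":-9,"z":8,"ax":0,"ay":0,"az":0},{"jaw":0,"x":0,"y":0,"z":0,"ax":0,"ay":0,"az":0}]'
sed -i 's/^a=np/if len(A): a=np/' lid.py; python3 lid.py
```

```text
t: 18.8
eef_pos: [0.5888, -0.0118, 0.2125]
tool_rot: [0.147, 0.683, 0.698, 0.154]
contact_force: [0.1, -0.2, -0.4]
gripper_width: -0.001
lid ang [0.736 0.753 0.776] 720
tcp seat mm [  4.8  -0.3 139.2] F tool [ 0.5  0.4 -0.3]
```

```bash
python3 -m crank '[{"jaw":0,"x":0,"y":-8,"z":12,"ax":0,"ay":0,"az":0},{"jaw":0,"x":0,"y":-8,"z":12,"ax":0,"ay":0,"az":0},{"jaw":0,"x":0,"y":-5,"z":9,"ax":0,"ay":0,"az":0},{"jaw":0,"x":0,"y":-3,"z":9,"ax":0,"ay":0,"az":0},{"jaw":0,"x":0,"y":-2,"z":9,"ax":0,"ay":0,"az":0},{"jaw":0,"x":0,"y":-1,"z":7,"ax":0,"ay":0,"az":0},{"jaw":0,"x":0,"y":-1,"z":7,"ax":0,"ay":0,"az":0},{"jaw":0,"x":0,"y":0,"z":0,"ax":0,"ay":0,"az":0}]'
python3 lid.py
```

```text
t: 19.85
eef_pos: [0.5916, -0.0114, 0.1426]
tool_rot: [0.148, 0.683, 0.698, 0.154]
contact_force: [-0.3, -0.4, 0.3]
gripper_width: -0.002
lid ang [0.101 0.126 0.164] 1090
tcp seat mm [-22.9   0.1  74.6] F tool [ 0.2 -0.5  0.4]
```

Now the catch.

```bash
python3 -m crank '[{"jaw":0,"x":0,"y":0,"z":3,"ax":0,"ay":0,"az":0},{"jaw":0,"x":0,"y":0,"z":3,"ax":0,"ay":0,"az":0},{"jaw":0,"x":0,"y":0,"z":3,"ax":0,"ay":0,"az":0},{"jaw":0,"x":0,"y":0,"z":2,"ax":0,"ay":0,"az":0},{"jaw":0,"x":0,"y":0,"z":1,"ax":0,"ay":0,"az":0},{"jaw":0,"x":0,"y":0,"z":0,"ax":0,"ay":0,"az":0}]'
python3 lid.py
```

```text
t: 20.65
eef_pos: [0.5964, -0.0112, 0.1324]
tool_rot: [0.148, 0.683, 0.698, 0.155]
contact_force: [-6.7, 0.2, 9.9]
gripper_width: 0.003
lid ang [0.004 0.03  0.075] 1082
tcp seat mm [-23.1   0.3  63. ] F tool [  0.8  -1.7 -12.2]
```

```bash
python3 -m crank '[{"jaw":0,"x":0,"y":0,"z":1,"ax":0,"ay":0,"az":0},{"jaw":0,"x":0,"y":0,"z":1,"ax":0,"ay":0,"az":0},{"jaw":0,"x":0,"y":0,"z":0,"ax":0,"ay":0,"az":0}]'
python3 lid.py
```

```text
t: 21.08
eef_pos: [0.5967, -0.0112, 0.1318]
tool_rot: [0.147, 0.684, 0.698, 0.156]
contact_force: [-24.2, 0.9, 35.8]
gripper_width: -0.003
lid ang [0.002 0.027 0.072] 1078
tcp seat mm [-23.1   0.3  62.4] F tool [  0.8  -6.9 -42.7]
```

Solid stop: the force rose to 43 N for 0.6 mm, so the lid is past its catch. Withdrawing and checking.

```bash
python3 -m crank '[{"jaw":0,"x":0,"y":0,"z":-4,"ax":0,"ay":0,"az":0},{"jaw":0,"x":0,"y":0,"z":-30,"ax":0,"ay":0,"az":0},{"jaw":0,"x":0,"y":0,"z":-50,"ax":0,"ay":0,"az":0},{"jaw":0,"x":0,"y":0,"z":-50,"ax":0,"ay":0,"az":0},{"jaw":0,"x":0,"y":0,"z":-30,"ax":0,"ay":0,"az":0},{"jaw":0,"x":0,"y":0,"z":0,"ax":0,"ay":0,"az":0},{"jaw":0,"x":0,"y":0,"z":0,"ax":0,"ay":0,"az":0}]'
python3 - <<'E'
from tg import *
p,d,c=grab('wrist');v,u=np.mgrid[:420,:560];a=(u-c['cx'])/c['fx'];b=(v-c['cy'])/c['fy'];r=np.hypot(a,b)+1e-9;t=np.tan(r)/r
Q=((np.stack([a*t*d,b*t*d,d],-1)-c['t'])@c['R']-S)@RS*1000
k=(d>0)&(Q[...,0]>-65)&(Q[...,0]<70)&(abs(Q[...,1])<75)&(Q[...,2]>50)&(Q[...,2]<85);A=Q[k]
s=np.linalg.lstsq(np.c_[A[:,:2],np.ones(len(A))],A[:,2],rcond=None)[0];print('lid slope dz/dx',s[0],'z0',s[2],len(A))
s=grab('side')[0];t=grab('top')[0];save('end.png',np.hstack([cv2.resize(p,(400,300)),cv2.resize(t,(400,300))]))
E
```

```text
t: 22.0
eef_pos: [0.5471, -0.0031, 0.2424]
tool_rot: [0.146, 0.678, 0.704, 0.157]
contact_force: [-0.2, 0.1, 0.1]
gripper_width: 0.002
lid slope dz/dx -0.00023699200985910488 z0 63.28149735201802 23298
```

View pics/end.png

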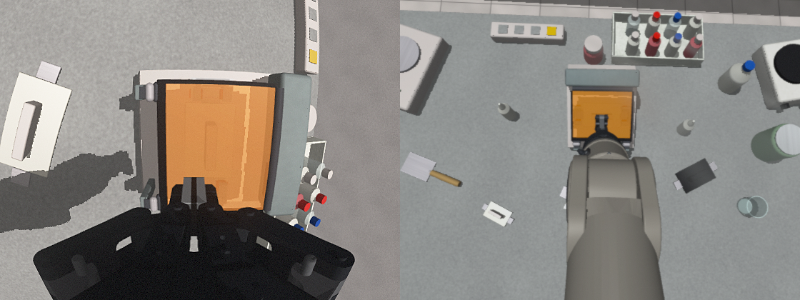

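The picture shows the lid shut over the plate: slope 0.0002 rad, outer face at 63.3 mm against 63.5 expected. The bottles at (504,109) and (688,127) and the black plate at (696,176) are still where they were. The robot is clear, so I'm handing in.

```bash
python3 -c "
from station import ticket;print(ticket.hand_in())"
```

```text
the job is handed in; nothing more can be done
None
```

I picked up the middle-sized white plate by its rib and pushed its ears past the clips until it sat flat on the deck. I then swung the amber lid over it, pressed it shut past its catch, and handed the job in at about 22 s. No verdict was reported.

**Plate:** it stopped against the deck at about 20 N. Before the lid closed, its top face measured 8.0 mm above the deck (the plate is 8 mm thick) with a tilt under 0.004 rad. I did not measure its centre and turn separately once it was seated. In the hand just before insertion it was within 1 mm of centre, and both ears were seen in the clips.

**Lid:** it met a hard stop, with the force rising to 43 N over 0.6 mm. After I withdrew, the depth picture gave a slope of 0.0002 rad and the outer face at 63.3 mm, against 63.5 mm expected. While the fingers still pressed on it, the side camera gave a median angle of 0.03 rad. That reading was rough, spread from 0.00 to 0.07 rad, so I relied on the depth check instead.

**Everything else:** the final top view shows the black plate and both bottles where they were at the start, and the robot touching nothing. One early move call was refused for missing keys; nothing moved.

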